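Rebuild a four-cell battery pack with new cells and close it

TASK

Rebuild this battery pack with the four new blue cells: stand one in each well of the black tray, without turning any over, so that the ends on top alternate along the row: a red-ringed plus end in the well beside the red terminal, then a bare silver minus end, then plus, then minus in the well beside the black terminal. When all four are standing in their wells, lay the white cover over the row of cell tops so that it sits down level on all of them. Leave the two old green cells standing where they are; they must not go back into the pack.

Things in the scene. Friction and masses are not known exactly. Their poses are not given: they have to be found in the camera images.
- pack_tray: Black tray fixed to the bench, 48 mm wide (x), 214 long (y), any yaw. Origin: centre of underside. Terminal block at its +y end red, at -y black (14 high, brass stud to 26). Four open wells on its y axis at y = +63, +21, -21, -63: 36 x 36 mm, floor 3 mm up; 6 mm walls round each rise to 19, top 3 mm bevelled both ways as lead-in.
- cell_plus_1: New cell with bright blue wrap, plus end up: the top shows a red ring round a small raised steel button. 32 mm in diameter, 70 mm tall, standing upright, the same all round. Origin: centre of its underside; z up. About 0.14 kg.
- cell_plus_2: New cell with bright blue wrap, plus end up: the top shows a red ring round a small raised steel button. 32 mm in diameter, 70 mm tall, standing upright, the same all round. Origin: centre of its underside; z up. About 0.14 kg. Interchangeable with cell_plus_1.
- cell_minus_1: New cell with bright blue wrap, minus end up: the top is a plain bare silver disc, no red. 32 mm in diameter, 70 mm tall, standing upright, the same all round. Origin: centre of its underside; z up. About 0.14 kg.
- cell_minus_2: New cell with bright blue wrap, minus end up: the top is a plain bare silver disc, no red. 32 mm in diameter, 70 mm tall, standing upright, the same all round. Origin: centre of its underside; z up. About 0.14 kg. Interchangeable with cell_minus_1.
- old_cell_1: Old cell with green wrap, plus end up (red ring); not to be used. 32 mm in diameter, 70 mm tall, standing upright, the same all round. Origin: centre of its underside; z up. About 0.14 kg.
- old_cell_2: Old cell with green wrap, minus end up (silver disc); not to be used. 32 mm in diameter, 70 mm tall, standing upright, the same all round. Origin: centre of its underside; z up. About 0.14 kg.
- cover: White plastic cap lying open side down on the bench: 48 mm wide (x), 176 long (y), 15 high, walls and top 3 mm, inside 42 x 170, 12 deep: goes over the row of four cell tops (158 x 32), either way round. Origin: centre of lower rim. Seated, its rim is 61 mm above the tray's underside. Grip across the 48 mm width. 0.08 kg.
Mind the look-alikes: they are no part of the job. Leave any orange or turquoise look-alike of the cell_minus_2 alone.

How it is judged (in metres and radians):
On the way:
1. all four new cells stand in the wells, plus and minus ends alternating from the red terminal (((x of cell_plus_1 in the frame of pack_tray between -0.006 and 0.006 m and y of cell_plus_1 in the frame of pack_tray between 0.057 and 0.069 m and z of each of cell_plus_1, cell_plus_2 in the frame of pack_tray below 0.006 m and angle between each of cell_plus_1, cell_plus_2's own z axis and vertical below 0.12 rad and x of cell_plus_2 in the frame of pack_tray between -0.006 and 0.006 m and y of cell_plus_2 in the frame of pack_tray between -0.027 and -0.015 m) or (x of cell_plus_1 in the frame of pack_tray between -0.006 and 0.006 m and y of cell_plus_1 in the frame of pack_tray between -0.027 and -0.015 m and z of each of cell_plus_1, cell_plus_2 in the frame of pack_tray below 0.006 m and angle between each of cell_plus_1, cell_plus_2's own z axis and vertical below 0.12 rad and x of cell_plus_2 in the frame of pack_tray between -0.006 and 0.006 m and y of cell_plus_2 in the frame of pack_tray between 0.057 and 0.069 m)) and ((x of cell_minus_1 in the frame of pack_tray between -0.006 and 0.006 m and y of cell_minus_1 in the frame of pack_tray between 0.015 and 0.027 m and z of each of cell_minus_1, cell_minus_2 in the frame of pack_tray below 0.006 m and angle between each of cell_minus_1, cell_minus_2's own z axis and vertical below 0.12 rad and x of cell_minus_2 in the frame of pack_tray between -0.006 and 0.006 m and y of cell_minus_2 in the frame of pack_tray between -0.069 and -0.057 m) or (x of cell_minus_1 in the frame of pack_tray between -0.006 and 0.006 m and y of cell_minus_1 in the frame of pack_tray between -0.069 and -0.057 m and z of each of cell_minus_1, cell_minus_2 in the frame of pack_tray below 0.006 m and angle between each of cell_minus_1, cell_minus_2's own z axis and vertical below 0.12 rad and x of cell_minus_2 in the frame of pack_tray between -0.006 and 0.006 m and y of cell_minus_2 in the frame of pack_tray between 0.015 and 0.027 m))), for 0.2 s.
At the end, for the whole second after the job is handed in: From the red terminal: plus, minus, plus, minus-up blue cells, each on its well floor, 6 mm from centre in x and y, 0.12 rad upright; cover centred to 12 mm, in line to 0.12 rad, level to 0.06 rad, rim 57-65 mm up; old cells upright within 30 mm of their places; all released, at rest (all of step 1 and horizontal distance between cover and pack_tray below 0.012 m and angle between the y axis of cover and the y axis of pack_tray, either way round below 0.12 rad and angle between cover's own z axis and vertical below 0.06 rad and z of cover in the frame of pack_tray between 0.057 and 0.065 m and distance of each of old_cell_1, old_cell_2 from where it was at the start of the episode below 0.03 m and angle between each of old_cell_1, old_cell_2's own z axis and vertical below 0.12 rad and linear speed of each of cell_plus_1, cell_plus_2, cell_minus_1, cell_minus_2, cover below 0.02 m/s); the robot touches nothing.
It fails at once if an old green cell is carried off or knocked over (moved over 40 mm or tilted over 0.5 rad) (distance of any of old_cell_1, old_cell_2 from where it was at the start of the episode above 0.04 m or angle between any of old_cell_1, old_cell_2's own z axis and vertical above 0.5 rad).
It also fails if it takes over 120 s, if anything falls off the work surface, if the arm or the gripper's body presses on something with over 40 N, if the wrist force passes 120 N, or if a joint passes its speed limit or range.

ROBOT

A 6-joint arm with a two-finger parallel gripper is mounted at the origin on a cart in front of the work surface, level with it; the furniture and walls round the work are solid. World frame = base frame: x ahead of the robot, y to its left, z up, the work surface at z = 0. Lengths are in mm, angles in rad, forces in N, time in s.
With the tool pointing down it reaches from about 300 to 875 mm from the base axis. Payload 6.4 kg.
Tool frame: the origin (TCP) lies midway between the tips of the shut fingers; the grasp point (between the pads) lies 19 mm behind it; z points along the fingers, y is the line along which they close (so a half turn about z gives the same grasp; the last joint's range is limited). The gripper opens to 88 mm and grips with 3 to 60 N. Pads are 18 mm wide; open, the fingers measure 123 mm over their backs; the gripper's body (75 mm by 187 mm) begins 45 mm behind the grasp point.
Start: joints at [-1.436, 0.181, 1.607, -0, 1.354, -0.206], TCP at [192.205, -541.939, 238.714] pointing down, gripper open.
Joint ranges: [-2.99, 2.99], [-0.89, 2.07], [0.3, 2.58], [-1.14, 4.28], [0, 2.63], [-3.12, 3.12]. Speed limits (rad/s): [2.57, 2.57, 3.01, 3.14, 3.14, 3.14].

INTERFACE

Orientations are given as [roll, pitch, yaw] about the fixed x, y, z axes, in that order (R = Rz(yaw) Ry(pitch) Rx(roll)).
In Python, from rig import sensors, optics, manip gives the robot as it stands.
- The arm moves only by the tool arm_command, never from a script. Its argument "steps" is a list of rows, each a list of 5 numbers: the shift along the tool's x, y, z as a fraction of full scale, then the turn about the tool's z as a fraction of full scale, then the opening, from 0 (shut) to 1 (fully open). In form: [[tx, ty, tz, yaw, grip], ...]. A call has 1 to 8 rows; each row is the pose to reach, as a shift and turn from the pose commanded when the call began, along the tool's axes at that moment; what a row does not reach only later rows make up. Full scale, the value 1, is 0.15 m for a shift and 90 degrees for a turn. A row lasts 1/12 s, in which the tool goes at most 41.7 mm and 7.16 degrees, less where a joint would pass 70% of its speed; a pose out of reach is approached as far as the arm can. A call with a number of a shift or a turn outside -1 to 1 is refused whole. A call with a gripper value outside its range is refused whole. The fingers move at their own pace and stop on an object; "squeeze" is the grip in N (left out, the last holds). Time passes only in rows, so rows that repeat a pose let the fingers close. It gives the time, the measured TCP pose, the force, the opening and the grip force at its end, in the units of the state.
- sensors.get_state(): the state, without advancing time (a new reading comes with each control period).
- optics.capture(name): name is "scene" or "top"; returns a dict with "frame" (480x640x3 uint8, red, green, blue), "mtx" (3x3 intrinsics, pixels), "D" ([k1, k2, p1, p2, k3] as OpenCV has them; the pictures are not rectified), "T" (4x4, takes a point from camera to world coordinates). Camera axes: x right, y up, looking along -z (the intrinsics and any distortion apply to the point x, -y, -z); pixel columns grow to the right and rows downward; lengths in mm; the calibration is good to about 2 mm. A picture is of the moment at which its call begins. There is no depth.
- manip.close_job(): hands the job in; it is judged then, once.
The state is a dict: "t": time; "joints": joint angles; "qd": joint speeds; "joint_efforts": joint torques, N m; "ee_pos": TCP position; "tool_rot": TCP orientation; "force": force on the tool from outside, world axes, zero at the start; "torque": the same for the moment, N m; "opening": opening from 0.0 (shut) to 1.0 (fully open); "gripper_force": force on a finger pad.
Only numpy, scipy, OpenCV 4.12 (cv2) and the standard library are available. Lean on these libraries where they do the work, as an engineer would, in place of code of your own. Each camera call takes 0.05 s, during which the arm holds its last target. There are 200 camera calls.

## Working session

There is one attempt and no reset: what is moved stays moved. The work goes in short steps, Python scripts to look and compute and a tool call to move; the robot and the scene stay as the last step left them, time stands still between calls to the robot, and variables do not carry over. Pictures are saved under pics/ and viewed, at most 14 in all, crops included, and the job is handed in when it is done.

Besides the shell and the picture viewer there is one more tool, called by a JSON object that holds its "method" and its "body", one argument or row to a line. arm_command: Moves the arm, as the interface text tells. Its arguments: {"type":"object","properties":{"steps":{"type":"array","items":{"type":"array","items":{"type":"number"}}},"squeeze":{"type":"number"}},"required":["steps"]}

```bash
ls; mkdir -p pics
cat > h.py <<'E'
import numpy as np, cv2
from rig import sensors, optics, manip
def cap(n,save=None):
    c=optics.capture(n); 
    if save: cv2.imwrite('pics/'+save,cv2.cvtColor(np.asarray(c['frame']),cv2.COLOR_RGB2BGR))
    return c
def ray(c,uv):
    uv=np.array(uv,float).reshape(-1,1,2)
    p=cv2.undistortPoints(uv,np.array(c['mtx']),np.array(c['D'])).reshape(-1,2)
    d=np.c_[p[:,0],-p[:,1],-np.ones(len(p))]
    T=np.array(c['T']); return T[:3,3],d@T[:3,:3].T
def plane(c,uv,z):
    o,d=ray(c,uv); return o+d*((z-o[2])/d[:,2])[:,None]
def tri(c1,uv1,c2,uv2):
    o1,d1=ray(c1,uv1);o2,d2=ray(c2,uv2);d1=d1[0]/np.linalg.norm(d1);d2=d2[0]/np.linalg.norm(d2)
    s=np.linalg.lstsq(np.c_[d1,-d2],o2-o1,rcond=None)[0]
    a=o1+s[0]*d1;b=o2+s[1]*d2; return (a+b)/2,np.linalg.norm(a-b)
E
python3 - <<'E'
from h import *
import pickle
for n in('scene','top'):
    c=cap(n,n+'0.png'); print(n,np.round(c['T'],3).tolist(),np.round(c['mtx'],1).tolist(),c['D'])
    pickle.dump(c,open(n+'0.pkl','wb'))
print(sensors.get_state())
E
```

```text
pics
scene [[0.677, 0.306, -0.669, -204.498], [-0.736, 0.258, -0.626, -723.673], [-0.019, 0.916, 0.4, 490.3], [0.0, 0.0, 0.0, 1.0]] [[451.1, 0.0, 323.7], [0.0, 451.1, 237.1], [0.0, 0.0, 1.0]] [-0.11590324  0.          0.          0.          0.        ]
top [[0.024, 0.986, -0.165, 297.435], [-1.0, 0.025, 0.005, -21.283], [0.009, 0.165, 0.986, 1282.324], [0.0, 0.0, 0.0, 1.0]] [[503.2, 0.0, 320.5], [0.0, 503.2, 241.8], [0.0, 0.0, 1.0]] [-0.00319676  0.          0.          0.          0.        ]
{'t': 0.1, 'joints': array([-1.43627320e+00,  1.81480582e-01,  1.60786669e+00, -3.56592700e-05,
        1.35382716e+00, -2.06289518e-01]), 'qd': array([-0.00065003, -0.00094776, -0.00301379, -0.00181615,  0.00108383,
        0.00058479]), 'joint_efforts': array([ 6.77130956e-04, -4.34819448e+01, -3.42694294e+01,  7.04230811e-02,
        3.40427505e-02, -4.24942027e-05]), 'ee_pos': array([ 192.14207411, -541.44204976,  237.91243369]), 'tool_rot': array([-3.14003728e+00, -2.89921872e-04,  3.40820120e-01]), 'force': array([-0.59212896,  0.06378227,  0.28022815]), 'torque': array([-0.02147725, -0.01487934, -0.0367026 ]), 'gripper_force': 0.0, 'opening': 1.0002875839277308}
```

View pics/top0.png

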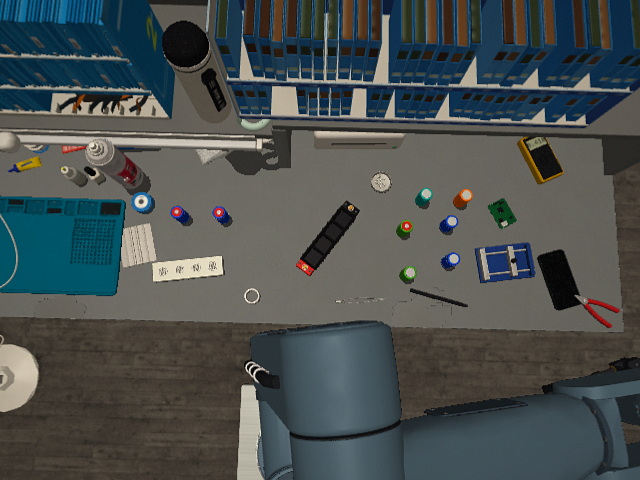

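View pics/scene0.png

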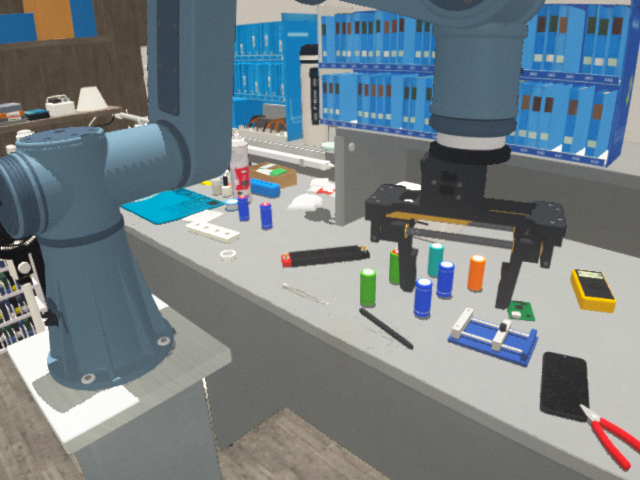

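Candidates in the top view:
- Blue with a red top: (179,214) and (221,214), which fit the plus cells.
- Blue with a silver top: (449,224) and (452,261), which fit the minus cells.
- Turquoise (425,197) and orange (463,198): look-alikes, leave alone.
- Green: (405,229) and (408,274), leave standing.
- Cover: the long white bar at (188,269) or the one at (360,139).

I'll check these in one enlarged crop.

Run:
```python
import cv2,numpy as np
t=cv2.imread('pics/top0.png');s=cv2.imread('pics/scene0.png')
r=lambda i,w,h:cv2.resize(i,(w,h),interpolation=cv2.INTER_CUBIC)
a=r(t[195:295,110:242],396,300);b=r(t[170:290,390:490],360,300)[:, :]
c=r(s[180:270,170:302],396,300);d=r(t[125:155,300:420],360,90)
e=r(t[195:285,285:375],210,210)
bt=np.zeros((300,360,3),np.uint8);bt[:90]=d;bt[90:,:210]=e
cv2.imwrite('pics/crop1.png',np.vstack([np.hstack([a,b]),np.hstack([c,bt])]))
```

```text
(no output)
```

View pics/crop1.png

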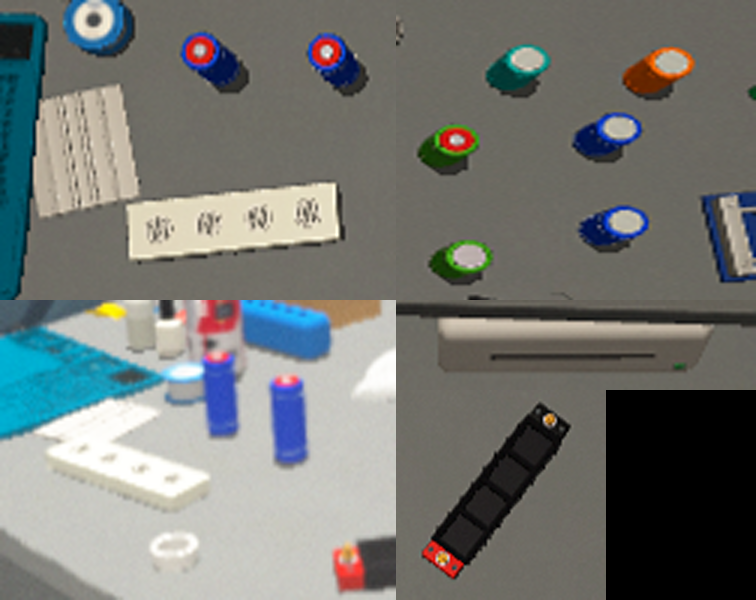

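The crop confirms it. The red-ringed blue cells at (179,214) and (221,214) are the plus cells, and the silver-topped blue ones at (449,224) and (452,261) are the minus cells. The cover is the white bar with four marks at (188,269), because the bar at (360,139) belongs to the wall. The tray's red end is at about (305,267).

```bash
cat > meas.py <<'E'
from h import *
import pickle
def hsv(c): return cv2.cvtColor(np.asarray(c['frame']),cv2.COLOR_RGB2HSV)
def blobs(m,lo=8):
    n,l,s,ce=cv2.connectedComponentsWithStats(m.astype(np.uint8)); return [(s[i].tolist(),ce[i]) for i in range(1,n) if s[i,4]>=lo]
def show(c,t):
    H=hsv(c).astype(int);h,s,v=H[...,0],H[...,1],H[...,2]
    for nm,m in dict(blue=(h>108)&(h<130)&(s>150)&(v>40),green=(h>45)&(h<72)&(s>120)&(v>40),red=((h<6)|(h>174))&(s>150)&(v>90)).items():
        print(t,nm,[(b[:5],np.round(ce,1).tolist()) for b,ce in blobs(m)  if b[4]<900])
    m=(s<50)&(v>150)
    print(t,'white',[(b,np.round(ce,1).tolist()) for b,ce in blobs(m,20) if b[4]<2500 and b[1]>150])
if __name__=='__main__':
    for n in('scene','top'): show(pickle.load(open(n+'0.pkl','rb')),n)
E
python3 meas.py
```

```text
scene blue [([630, 0, 10, 26, 162], [635.6, 10.9]), ([570, 5, 18, 14, 68], [581.6, 7.7]), ([601, 5, 12, 3, 17], [606.6, 5.7]), ([584, 26, 2, 10, 11], [584.3, 30.4]), ([326, 64, 5, 3, 15], [328.0, 65.0]), ([336, 64, 5, 3, 15], [338.0, 65.0]), ([346, 64, 5, 4, 20], [348.0, 65.5]), ([356, 64, 7, 4, 23], [358.7, 65.5]), ([354, 64, 30, 9, 93], [368.5, 69.2]), ([378, 64, 8, 6, 31], [381.6, 66.6]), ([387, 65, 23, 5, 73], [398.8, 67.4]), ([409, 66, 14, 7, 49], [417.2, 68.8]), ([428, 66, 6, 6, 28], [430.9, 68.1]), ([385, 71, 23, 3, 41], [397.4, 71.6]), ([520, 71, 12, 6, 47], [525.4, 73.3]), ([532, 71, 35, 8, 147], [550.8, 75.1]), ([419, 72, 14, 4, 29], [424.7, 73.3]), ([568, 74, 50, 10, 221], [593.6, 78.2]), ([521, 78, 99, 13, 277], [580.0, 84.1]), ([327, 121, 5, 3, 9], [328.9, 122.0]), ([337, 122, 4, 3, 8], [338.5, 123.2]), ([346, 123, 5, 4, 13], [348.2, 124.6]), ([357, 125, 5, 3, 12], [358.8, 125.8]), ([367, 126, 6, 3, 14], [369.1, 127.1]), ([378, 127, 6, 4, 18], [380.3, 128.6]), ([389, 129, 6, 4, 19], [391.6, 130.3]), ([401, 130, 7, 4, 20], [403.6, 131.8]), ([607, 130, 15, 35, 211], [613.3
[... 4737 characters left out ...]
189, 9, 9, 60], [426.0, 193.1]), ([462, 191, 9, 8, 54], [466.2, 194.5]), ([135, 195, 13, 13, 115], [140.7, 201.0]), ([448, 217, 9, 8, 58], [451.8, 220.7]), ([501, 221, 7, 5, 22], [504.1, 222.9]), ([121, 223, 35, 44, 1142], [137.2, 245.3]), ([508, 246, 10, 14, 63], [511.1, 251.6]), ([480, 248, 14, 32, 156], [484.6, 262.8]), ([449, 254, 10, 9, 63], [453.5, 258.1]), ([152, 256, 71, 26, 1236], [186.9, 268.1]), ([511, 263, 7, 13, 58], [513.9, 268.7]), ([406, 268, 9, 9, 64], [410.0, 271.9]), ([490, 271, 19, 4, 23], [499.6, 272.4]), ([244, 288, 15, 15, 66], [251.2, 295.0]), ([0, 345, 38, 67, 1877], [16.7, 376.3]), ([245, 362, 20, 21, 97], [253.1, 369.7]), ([237, 385, 27, 95, 1821], [248.4, 435.1])]
```

```bash
cat > m2.py <<'E'
from meas import *
S=pickle.load(open('scene0.pkl','rb'));T=pickle.load(open('top0.pkl','rb'))
def cen(c,x,y,w,hh,kind):
    H=hsv(c).astype(int)[y:y+hh,x:x+w];h,s,v=H[...,0],H[...,1],H[...,2]
    m={'red':((h<9)|(h>165))&(s>90)&(v>70),'sil':(s<70)&(v>130),'brass':(h>10)&(h<32)&(s>90)&(v>90),'white':(s<60)&(v>150)}[kind]
    m=m.astype(np.uint8)
    n,l,st,ce=cv2.connectedComponentsWithStats(m);
    if n<2:return None
    i=1+np.argmax(st[1:,4]); cs,_=cv2.findContours((l==i).astype(np.uint8),cv2.RETR_EXTERNAL,cv2.CHAIN_APPROX_NONE)
    M=np.zeros_like(m);cv2.drawContours(M,[cv2.convexHull(cs[0])],-1,1,-1)
    q=np.argwhere(M)[:,::-1]; return q.mean(0)+[x,y],len(q)
items={'p1':('red',(168,204,22,14),(234,190,18,14)),'p2':('red',(210,204,22,14),(257,198,18,14)),
'm1':('sil',(444,213,16,12),(436,256,20,14)),'m2':('sil',(446,250,16,12),(413,274,20,14)),
'o1':('red',(398,218,18,14),(388,245,14,10)),'o2':('sil',(402,265,16,12),(358,264,20,14)),
'sr':('brass',(296,255,20,20),(278,246,20,16)),'sb':('brass',(342,200,18,16),(356,240,16,16))}
if __name__=='__main__':
  for k,(kd,t,s) in items.items():
    a=cen(T,*t,kd);b=cen(S,*s,kd)
    print(k,a,b, *( [np.round(tri(T,a[0],S,b[0])[0],1),round(tri(T,a[0],S,b[0])[1],1)] if a and b else []), np.round(plane(T,a[0],26 if k[0]=='s' else 70)[0],1) if a else '')
  a=hsv(T).astype(int)[250:290,145:235];m=((a[...,1]<70)&(a[...,2]>120)).astype(np.uint8)
  cs,_=cv2.findContours(cv2.morphologyEx(m,cv2.MORPH_CLOSE,np.ones((5,5))),cv2.RETR_EXTERNAL,cv2.CHAIN_APPROX_NONE)
  c=max(cs,key=cv2.contourArea);r=cv2.minAreaRect(c);bx=cv2.boxPoints(r)+[145,250]
  P=plane(T,bx,15);print('cover',bx.round(1).tolist(),P.round(1).tolist(),P.mean(0).round(1),[round(float(np.linalg.norm(P[i]-P[i-1])),1) for i in range(4)])
E
python3 m2.py
python3 - <<'E'
import cv2,numpy as np
s=cv2.imread('pics/scene0.png');t=cv2.imread('pics/top0.png')
r=lambda i,w,h:cv2.resize(i,(w,h),interpolation=cv2.INTER_NEAREST)
cv2.imwrite('pics/crop2.png',np.vstack([np.hstack([r(s[240:280,275:375],600,240),r(s[190:222,232:272],200,240)]),np.hstack([r(t[198:278,290:365],338,360),r(s[215:245,180:245],460,360)])]))
E
```

```text
p1 (array([176.39130435, 211.30434783]), 69) (array([244.2, 196.6]), 5) [570.4 328.5  67.7] 5.8 [567.5 329.5  70. ]
p2 (array([218.26388889, 211.83333333]), 72) (array([267.2, 203.4]), 5) [571.7 224.9  68.6] 6.4 [568.9 226.5  70. ]
m1 (array([451.71428571, 220.52380952]), 63) (array([448.86627907, 261.76162791]), 172) [ 562.9 -350.7   73.3] 5.5 [ 562.  -349.3   70. ]
m2 (array([453.30769231, 257.78461538]), 65) (array([423.76582278, 278.76582278]), 158) [ 469.  -350.7   74. ] 0.9 [ 469.3 -351.4   70. ]
o1 (array([406.36363636, 225.5       ]), 66) (array([395.2       , 251.73333333]), 15) [ 545.5 -236.    68.5] 3.9 [ 546.5 -237.2   70. ]
o2 (array([409.94117647, 272.02941176]), 68) (array([367.5, 270.5]), 280) [ 431.7 -245.3   71. ] 0.1 [ 431.8 -245.4   70. ]
sr (array([304.5, 266.5]), 16) (array([285.3125, 255.1875]), 16) [444.8  11.6  19.2] 0.0 [444.   11.4  26. ]
sb (array([350.5, 207. ]), 16) (array([363.0625, 247.25  ]), 16) [ 601.8 -102.2   18.8] 0.3 [ 600.2 -101.9   26. ]
cover [[145.0, 250.0], [222.0, 250.0], [222.0, 281.0], [145.0, 281.0]] [[477.2, 417.8, 15.0], [482.2, 222.6, 15.0], [403.4, 218.1, 15.0], [398.5, 411.4, 15.0]] [440.3 317.5  15. ] [78.9, 195.3, 78.9, 193.3]Traceback (most recent call last):
  File "<stdin>", line 4, in <module>
    return _nx.concatenate(arrs, 0, dtype=dtype, casting=casting)
           ~~~~~~~~~~~~~~~^^^^^^^^^^^^^^^^^^^^^^^^^^^^^^^^^^^^^^^
ValueError: all the input array dimensions except for the concatenation axis must match exactly, but along dimension 1, the array at index 0 has size 800 and the array at index 1 has size 798
```

```bash
cat > m3.py <<'E'
from m2 import *
def rect(c,x,y,w,h,f,z,k=5):
    a=hsv(c).astype(int)[y:y+h,x:x+w];m=f(a[...,0],a[...,1],a[...,2]).astype(np.uint8)
    m=cv2.morphologyEx(m,cv2.MORPH_CLOSE,np.ones((k,k)))
    cs,_=cv2.findContours(m,cv2.RETR_EXTERNAL,cv2.CHAIN_APPROX_NONE)
    ct=max(cs,key=cv2.contourArea)
    P=plane(c,ct.reshape(-1,2)+[x,y],z)[:,:2].astype(np.float32); r=cv2.minAreaRect(P); return r,ct.reshape(-1,2)+[x,y]
if __name__=='__main__':
    print('cover',rect(T,148,250,80,38,lambda h,s,v:(s<70)&(v>150),15)[0])
    print('tray',rect(T,290,195,75,85,lambda h,s,v:(v<60)|((s>130)),12)[0])
    H=hsv(T);print(H[240,318:345:2].tolist())
E
python3 m3.py
python3 - <<'E'
import cv2,numpy as np
s=cv2.imread('pics/scene0.png');t=cv2.imread('pics/top0.png')
r=lambda i,w,h:cv2.resize(i,(w,h),interpolation=cv2.INTER_NEAREST)
cv2.imwrite('pics/crop2.png',np.vstack([np.hstack([r(s[240:280,275:375],600,240),r(s[190:222,232:272],200,240)]),np.hstack([r(t[198:278,290:365],340,360),r(s[215:245,180:245],460,360)])]))
E
```

```text
cover ((445.11444091796875, 314.12786865234375), (79.7575912475586, 186.35948181152344), 4.609443664550781)
tray ((521.9497680664062, -45.90912628173828), (53.87759017944336, 215.5228271484375), 54.01074981689453)
[[15, 33, 31], [8, 28, 36], [10, 42, 36], [10, 21, 36], [8, 29, 35], [10, 24, 32], [165, 46, 11], [0, 18, 14], [0, 29, 26], [0, 36, 14], [20, 191, 4], [27, 20, 115], [18, 23, 110], [17, 21, 110]]
```

View pics/crop2.png

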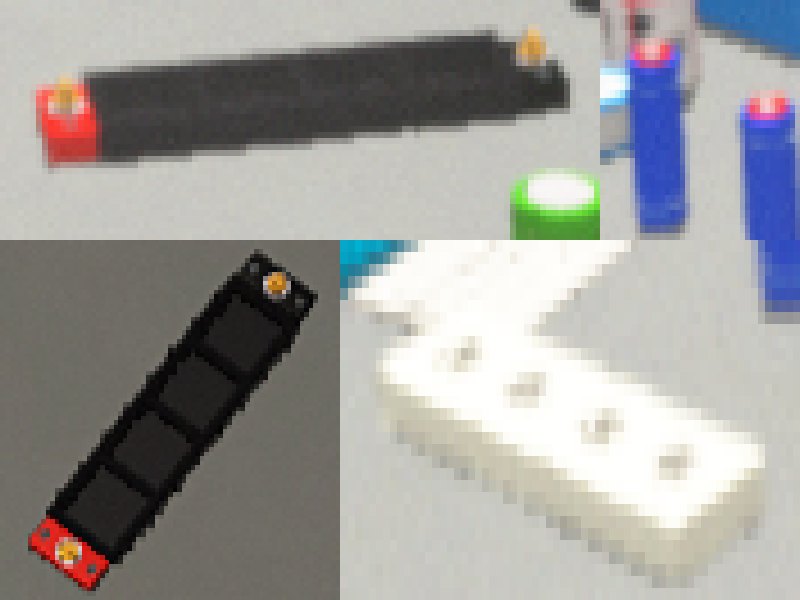

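Run:
```python
from m3 import *
r,ct=rect(T,150,250,80,38,lambda h,s,v:(s<50)&(v>150),15,3); print('cover',r)
H=hsv(S).astype(int)[210:250,175:250];m=((H[...,1]<40)&(H[...,2]>205)).astype(np.uint8)
n,l,st,ce=cv2.connectedComponentsWithStats(m);print(st,ce.round(1)+[175,210])
# hole marks midpoints: dark spots on cover in both views
for c,(x,y,w,h) in ((T,(155,256,66,26)),(S,(190,222,48,18))):
    g=cv2.cvtColor(np.asarray(c['frame']),cv2.COLOR_RGB2GRAY)[y:y+h,x:x+w].astype(int)
    bh=cv2.morphologyEx(g.astype(np.uint8),cv2.MORPH_BLACKHAT,np.ones((9,9)))
    mm=(bh>25).astype(np.uint8);mm=cv2.morphologyEx(mm,cv2.MORPH_CLOSE,np.ones((3,3)))
    n,l,st,ce=cv2.connectedComponentsWithStats(mm);print([(st[i,4],(ce[i]+[x,y]).round(1).tolist()) for i in range(1,n) if st[i,4]>3])
```

```text
cover ((449.4567565917969, 312.1571044921875), (79.8801040649414, 179.68167114257812), 7.496388912200928)
[[   0    0   75   40 2143]
 [   7    0   58   30  840]
 [  58    6    1    1    1]
 [  47    8    1    1    1]
 [  10   19    2    2    3]
 [  41   34    1    1    1]
 [  46   35    1    1    1]
 [  49   39   10    1   10]] [[212.9 231.4]
 [209.5 224.4]
 [233.  216. ]
 [222.  218. ]
 [185.7 229.7]
 [216.  244. ]
 [221.  245. ]
 [228.5 249. ]]
[(np.int32(111), [189.5, 257.1]), (np.int32(13), [158.0, 261.2]), (np.int32(64), [211.9, 265.4]), (np.int32(59), [195.9, 267.2]), (np.int32(55), [179.5, 269.0]), (np.int32(61), [162.6, 271.2]), (np.int32(6), [219.0, 274.5]), (np.int32(6), [202.5, 277.0]), (np.int32(7), [213.0, 276.0]), (np.int32(113), [178.9, 279.8])]
[(np.int32(7), [197.1, 223.9]), (np.int32(35), [215.1, 223.0]), (np.int32(6), [206.2, 226.7]), (np.int32(8), [216.2, 230.1]), (np.int32(7), [226.7, 233.1]), (np.int32(80), [224.4, 237.8])]
```

Run:
```python
from m3 import *
t=[(211.9,265.4),(195.9,267.2),(179.5,269.0),(162.6,271.2)];s=[(226.7,233.1),(216.2,230.1),(206.2,226.7),(197.1,223.9)]
P=[]
for a,b in zip(t,s): p,e=tri(T,a,S,b); P.append(p);print(p.round(1),round(e,1),plane(T,a,15)[0].round(1))
Q=plane(T,t,15);print(Q.mean(0),np.degrees(np.arctan2(*(Q[0]-Q[3])[[1,0]])))
ct=np.array([-157.,113.8])/193.9;c=np.array([522.6,-45.5])
for y in (63,21,-21,-63): print(y,(c+ct*y).round(1))
```

```text
[442.5 246.1  13.3] 0.3 [442.2 245.9  15. ]
[436.5 286.5  13.4] 0.7 [436.6 285.9  15. ]
[430.7 327.2  14.8] 0.7 [431. 327.  15.]
[425.3 368.8  14.3] 2.0 [424.3 369.1  15. ]
[433.51052784 306.97811121  15.        ] -81.7661546095556
63 [471.6  -8.5]
21 [505.6 -33.2]
-21 [539.6 -57.8]
-63 [573.6 -82.5]
```

{"method": "arm_command", "body": {
  "steps": [
    [0.24, -0.064, 0, 0, 0.6],
    [0.48, -0.128, 0, 0, 0.6],
    [0.72, -0.192, 0, 0, 0.6],
    [0.96, -0.256, 0, 0, 0.6],
    [1, -0.27, 0, 0, 0.6]
  ],
  "squeeze": 15
}}

```text
t: 0.52
ee_pos: [323.7, -450.1, 238.3]
tool_rot: [-3.14, -0.002, 0.345]
force: [0.3, 0.5, -0.2]
opening: 0.638
gripper_force: 0.0
```

{"method": "arm_command", "body": {
  "steps": [
    [0.24, -0.064, 0, -0.07, 0.6],
    [0.48, -0.128, 0, -0.14, 0.6],
    [0.72, -0.192, 0.1, -0.21, 0.6],
    [0.96, -0.256, 0.3, -0.28, 0.6],
    [0.98, -0.27, 0.5, -0.35, 0.6],
    [0.98, -0.27, 0.5, -0.383, 0.6],
    [0.98, -0.27, 0.5, -0.383, 0.6]
  ]
}}

```text
t: 1.1
ee_pos: [444.3, -364.3, 160.7]
tool_rot: [-3.136, -0.001, 0.946]
force: [-0.0, -0.1, 0.2]
opening: 0.599
gripper_force: 0.0
```

```bash
cat > go.py <<'E'
import sys
from h import *
s=sensors.get_state();p=s['ee_pos'];w=s['tool_rot'][2];a=[float(x) for x in sys.argv[1:]]
print('t',round(s['t'],2),'pos',p.round(1),'yaw',round(np.degrees(w),1),'rp',s['tool_rot'][:2].round(3),'open',round(s['opening'],3),'F',s['force'].round(1),'gf',round(s['gripper_force'],1))
if len(a)>=3:
    d=np.array(a[:3])-p;c,n=np.cos(w),np.sin(w)
    print('steps',np.round([(d[0]*c+d[1]*n)/150,(d[0]*n-d[1]*c)/150,-d[2]/150,-(((a[3]-np.degrees(w)+180)%360-180)/90) if len(a)>3 else 0],3))
E
python3 go.py 469 -351 40 54
```

```text
t 1.1 pos [ 444.3 -364.3  160.7] yaw 54.2 rp [-3.136e+00 -1.000e-03] open 0.599 F [-0.  -0.1  0.2] gf 0.0
steps [0.168 0.082 0.805 0.002]
```

{"method": "arm_command", "body": {
  "steps": [
    [0.168, 0.082, 0.15, 0, 0.6],
    [0.168, 0.082, 0.4, 0, 0.6],
    [0.168, 0.082, 0.6, 0, 0.6],
    [0.168, 0.082, 0.75, 0, 0.6],
    [0.168, 0.082, 0.83, 0, 0.6],
    [0.168, 0.082, 0.83, 0, 0.6]
  ]
}}

```text
t: 1.6
ee_pos: [468.4, -352.7, 37.1]
tool_rot: [-3.138, -0.001, 0.94]
force: [0.0, -0.2, 0.2]
opening: 0.601
gripper_force: 0.0
```

{"method": "arm_command", "body": {
  "steps": [
    [0, 0, 0, 0, 0.3],
    [0, 0, 0, 0, 0.3],
    [0, 0, 0, 0, 0.3],
    [0, 0, 0, 0, 0.3],
    [0, 0, 0, 0, 0.3],
    [0, 0, 0, 0, 0.3],
    [0, 0, 0, 0, 0.3]
  ],
  "squeeze": 6
}}

```text
t: 2.18
ee_pos: [469.8, -353.3, 40.2]
tool_rot: [3.142, 0.0, 0.943]
force: [-4.1, 1.8, 6.9]
opening: 0.363
gripper_force: 6.0
```

{"method": "arm_command", "body": {
  "steps": [
    [0, 0, 0, 0, 0.6],
    [0, 0, 0, 0, 0.6],
    [0, 0, 0, 0, 0.6],
    [0, 0, 0, -0.07, 0.6],
    [0, 0, 0, -0.14, 0.6],
    [0, 0, 0, -0.21, 0.6],
    [0, 0, 0, -0.28, 0.6],
    [0, 0, 0, -0.35, 0.6]
  ]
}}

```text
t: 2.85
ee_pos: [469.9, -353.2, 39.1]
tool_rot: [3.141, -0.0, 1.498]
force: [-0.8, 0.9, 0.2]
opening: 0.6
gripper_force: 0.0
```

{"method": "arm_command", "body": {
  "steps": [
    [0, 0, 0, -0.07, 0.6],
    [0, 0, 0, -0.14, 0.6],
    [0, 0, 0, -0.21, 0.6],
    [0, 0, 0, -0.28, 0.6],
    [0, 0, 0, -0.35, 0.6],
    [0, 0, 0, -0.42, 0.6],
    [0, 0, 0, -0.49, 0.6],
    [0, 0, 0, -0.56, 0.6]
  ]
}}

```text
t: 3.52
ee_pos: [469.9, -353.1, 39.0]
tool_rot: [3.142, -0.0, 2.377]
force: [0.3, 0.1, -0.0]
opening: 0.601
gripper_force: 0.0
```

{"method": "arm_command", "body": {
  "steps": [
    [0, 0, 0, -0.07, 0.6],
    [0, 0, 0, -0.09, 0.6],
    [0, 0, 0, -0.09, 0.3],
    [0, 0, 0, -0.09, 0.3],
    [0, 0, 0, -0.09, 0.3],
    [0, 0, 0, -0.09, 0.3],
    [0, 0, 0, -0.09, 0.3],
    [0, 0, 0, -0.09, 0.3]
  ],
  "squeeze": 15
}}

```text
t: 4.18
ee_pos: [469.8, -353.1, 39.1]
tool_rot: [3.142, -0.0, 2.513]
force: [0.4, 0.8, -0.1]
opening: 0.356
gripper_force: 15.0
```

```bash
python3 go.py 573.6 -82.5 150 144
python3 - <<'E'
from m2 import *
c=cap('top','top1.png');a=cen(c,446,250,16,12,'sil');print(a,plane(c,a[0],70) if a else '')
cv2.imwrite('pics/crop3.png',cv2.resize(cv2.cvtColor(np.asarray(c['frame'])[150:330,350:590],cv2.COLOR_RGB2BGR),(800,600)))
E
```

```text
t 4.18 pos [ 469.8 -353.1   39.1] yaw 144.0 rp [ 3.142 -0.   ] open 0.356 F [ 0.4  0.8 -0.1] gf 15.0
steps [ 0.502  1.866 -0.739 -0.   ]
None
```

View pics/crop3.png

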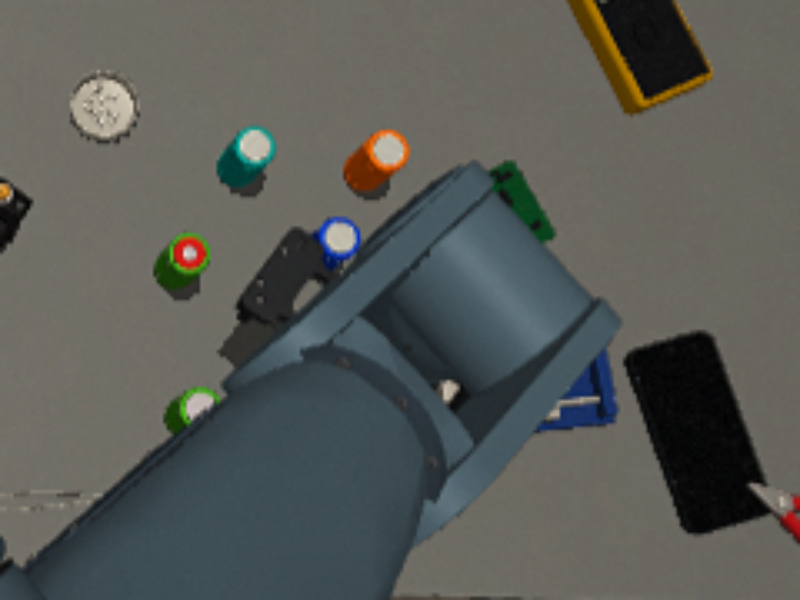

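{"method": "arm_command", "body": {
  "steps": [
    [0, 0, -0.25, 0, 0.3],
    [0, 0, -0.5, 0, 0.3],
    [0, 0, -0.74, 0, 0.3],
    [0.06, 0.25, -0.74, 0, 0.3],
    [0.12, 0.5, -0.74, 0, 0.3],
    [0.18, 0.75, -0.74, 0, 0.3],
    [0.25, 1, -0.74, 0, 0.3]
  ]
}}

```text
t: 4.82
ee_pos: [527.9, -208.5, 150.4]
tool_rot: [3.141, 0.0, 2.512]
force: [-0.1, -0.2, -0.5]
opening: 0.36
gripper_force: 15.0
```

{"method": "arm_command", "body": {
  "steps": [
    [0.06, 0.22, 0, 0, 0.3],
    [0.12, 0.44, 0, 0, 0.3],
    [0.18, 0.66, 0, 0, 0.3],
    [0.25, 0.86, 0, 0, 0.3],
    [0.25, 0.866, 0, 0, 0.3],
    [0.25, 0.866, 0, 0, 0.3],
    [0.25, 0.866, 0, 0, 0.3],
    [0.25, 0.866, 0, 0, 0.3]
  ]
}}

```text
t: 5.48
ee_pos: [573.3, -83.7, 150.0]
tool_rot: [-3.141, -0.0, 2.512]
force: [0.3, 0.0, -1.8]
opening: 0.356
gripper_force: 15.0
```

```bash
python3 go.py 573.6 -82.5 66 144
python3 - <<'E'
from m2 import *
c=cap('scene','scene1.png')
cv2.imwrite('pics/crop4.png',cv2.resize(cv2.cvtColor(np.asarray(c['frame'])[160:340,230:470],cv2.COLOR_RGB2BGR),(800,600)))
E
```

```text
t 5.48 pos [573.3 -83.7 150. ] yaw 143.9 rp [-3.141 -0.   ] open 0.356 F [ 0.3  0.  -1.8] gf 15.0
steps [ 0.003  0.008  0.56  -0.001]
```

View pics/crop4.png

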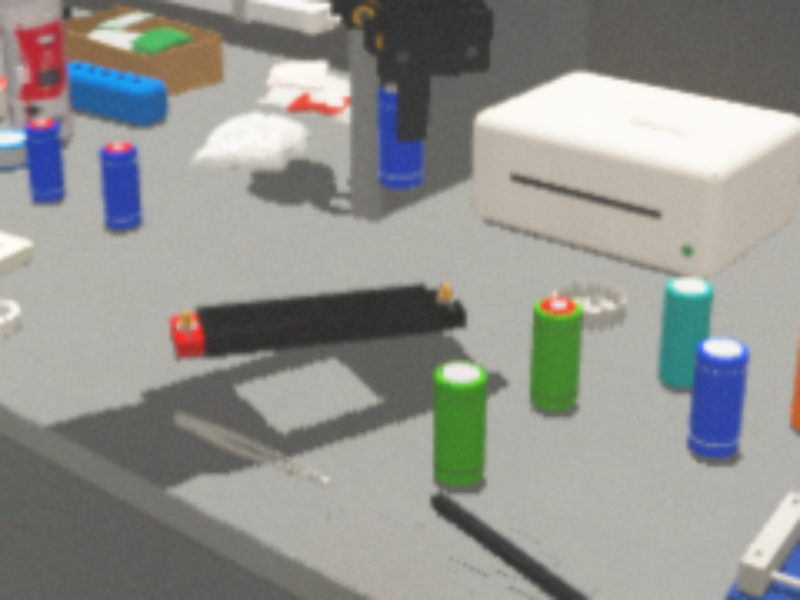

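The blue cell hangs upright from the gripper above the black-terminal end, around crop position (400,140), and both green cells still stand. I'm lowering it now.

{"method": "arm_command", "body": {
  "steps": [
    [0.003, 0.008, 0.25, 0, 0.3],
    [0.003, 0.008, 0.45, 0, 0.3],
    [0.003, 0.008, 0.56, 0, 0.3],
    [0.003, 0.008, 0.6, 0, 0.3],
    [0.003, 0.008, 0.63, 0, 0.3],
    [0.003, 0.008, 0.65, 0, 0.3],
    [0.003, 0.008, 0.65, 0, 0.3]
  ]
}}

```text
t: 6.12
ee_pos: [574.6, -82.1, 53.4]
tool_rot: [3.141, 0.001, 2.512]
force: [0.6, -0.5, -2.2]
opening: 0.359
gripper_force: 15.0
```

{"method": "arm_command", "body": {
  "steps": [
    [0, 0, 0.015, 0, 0.3],
    [0, 0, 0.03, 0, 0.3],
    [0, 0, 0.045, 0, 0.3],
    [0, 0, 0.055, 0, 0.3],
    [0, 0, 0.06, 0, 0.3],
    [0, 0, 0.06, 0, 0.3]
  ]
}}

```text
t: 6.62
ee_pos: [574.0, -81.3, 43.6]
tool_rot: [-3.142, -0.0, 2.513]
force: [0.8, -0.2, -1.3]
opening: 0.35
gripper_force: 15.0
```

{"method": "arm_command", "body": {
  "steps": [
    [0, 0, 0.013, 0, 0.3],
    [0, 0, 0.013, 0, 0.3],
    [0, 0, 0.013, 0, 0.5],
    [0, 0, 0.013, 0, 0.55],
    [0, 0, 0.013, 0, 0.6],
    [0, 0, -0.22, 0, 0.6],
    [0, 0, -0.47, 0, 0.6],
    [0, 0, -0.71, 0, 0.6]
  ]
}}

```text
t: 7.28
ee_pos: [573.3, -81.2, 150.8]
tool_rot: [-3.141, -0.002, 2.513]
force: [0.8, 0.1, 0.1]
opening: 0.602
gripper_force: 0.0
```

{"method": "arm_command", "body": {
  "steps": [
    [-0.14, -0.22, 0, 0, 0.6],
    [-0.28, -0.43, 0, 0, 0.6],
    [-0.42, -0.64, 0, 0, 0.6],
    [-0.56, -0.85, 0, 0.07, 0.6],
    [-0.66, -1, 0, 0.14, 0.6],
    [-0.66, -1, 0, 0.21, 0.6],
    [-0.66, -1, 0, 0.28, 0.6],
    [-0.66, -1, 0, 0.35, 0.6]
  ]
}}

```text
t: 7.95
ee_pos: [565.6, -261.8, 150.0]
tool_rot: [-3.141, -0.0, 1.956]
force: [0.2, -0.3, -0.2]
opening: 0.596
gripper_force: 0.0
```

{"method": "arm_command", "body": {
  "steps": [
    [0, 0, 0, 0.07, 0.6],
    [0, 0, 0, 0.14, 0.6],
    [0, 0, 0, 0.21, 0.6],
    [0, 0, 0, 0.28, 0.6],
    [0, 0, 0, 0.35, 0.6],
    [0, 0, 0, 0.42, 0.6],
    [0, 0, 0, 0.49, 0.6],
    [0, 0, 0, 0.56, 0.6]
  ]
}}

```text
t: 8.62
ee_pos: [565.9, -260.9, 150.1]
tool_rot: [-3.141, -0.0, 1.078]
force: [-0.4, -0.6, 0.5]
opening: 0.602
gripper_force: 0.0
```

```bash
python3 go.py 562.5 -351.5 39 54
python3 - <<'E'
from m2 import *
c=cap('top','top2.png');
cv2.imwrite('pics/crop5.png',cv2.resize(cv2.cvtColor(np.asarray(c['frame'])[190:280,280:400],cv2.COLOR_RGB2BGR),(800,600)))
E
```

```text
t 8.62 pos [ 565.9 -260.9  150.1] yaw 61.8 rp [-3.141 -0.   ] open 0.602 F [-0.4 -0.6  0.5] gf 0.0
steps [-0.543  0.266  0.741  0.086]
```

View pics/crop5.png

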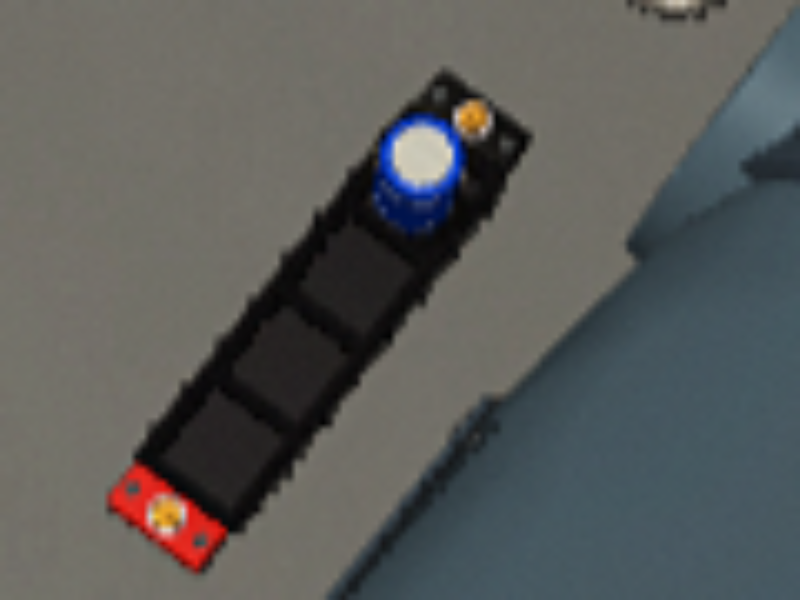

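The first minus cell stands in the well beside the black terminal, top at crop (420,155). Next is the second minus cell.

{"method": "arm_command", "body": {
  "steps": [
    [-0.2, 0.1, 0, 0.07, 0.55],
    [-0.4, 0.2, 0, 0.086, 0.55],
    [-0.543, 0.266, 0.15, 0.086, 0.55],
    [-0.543, 0.266, 0.35, 0.086, 0.55],
    [-0.543, 0.266, 0.55, 0.086, 0.55],
    [-0.543, 0.266, 0.7, 0.086, 0.55],
    [-0.543, 0.266, 0.741, 0.086, 0.55],
    [-0.543, 0.266, 0.741, 0.086, 0.55]
  ]
}}

```text
t: 9.33
ee_pos: [561.6, -350.4, 36.5]
tool_rot: [-3.137, -0.001, 0.95]
force: [0.1, 0.3, 0.4]
opening: 0.547
gripper_force: 0.0
```

{"method": "arm_command", "body": {
  "steps": [
    [0, 0, 0, 0, 0.3],
    [0, 0, 0, 0, 0.3],
    [0, 0, 0, 0, 0.3],
    [0, 0, 0, 0, 0.3],
    [0, 0, 0, 0, 0.3],
    [0, 0, 0, 0, 0.55],
    [0, 0, 0, 0, 0.55],
    [0, 0, 0, 0, 0.55]
  ],
  "squeeze": 6
}}

```text
t: 10.0
ee_pos: [563.2, -351.7, 39.1]
tool_rot: [3.141, -0.0, 0.949]
force: [0.3, -0.3, 0.3]
opening: 0.545
gripper_force: 0.0
```

{"method": "arm_command", "body": {
  "steps": [
    [0, 0, 0, -0.07, 0.55],
    [0, 0, 0, -0.14, 0.55],
    [0, 0, 0, -0.21, 0.55],
    [0, 0, 0, -0.28, 0.55],
    [0, 0, 0, -0.35, 0.55],
    [0, 0, 0, -0.42, 0.55],
    [0, 0, 0, -0.49, 0.55],
    [0, 0, 0, -0.56, 0.55]
  ]
}}

```text
t: 10.67
ee_pos: [563.0, -351.6, 38.8]
tool_rot: [-3.142, -0.0, 1.834]
force: [-0.5, 0.1, 0.6]
opening: 0.55
gripper_force: 0.0
```

{"method": "arm_command", "body": {
  "steps": [
    [0, 0, 0, -0.07, 0.55],
    [0, 0, 0, -0.14, 0.55],
    [0, 0, 0, -0.21, 0.55],
    [0, 0, 0, -0.28, 0.55],
    [0, 0, 0, -0.35, 0.55],
    [0, 0, 0, -0.42, 0.55],
    [0, 0, 0, -0.44, 0.55],
    [0, 0, 0, -0.44, 0.55]
  ]
}}

```text
t: 11.33
ee_pos: [563.1, -351.6, 38.9]
tool_rot: [3.142, -0.0, 2.521]
force: [1.1, -0.6, 0.3]
opening: 0.547
gripper_force: 0.0
```

{"method": "arm_command", "body": {
  "steps": [
    [0, 0, 0, 0, 0.3],
    [0, 0, 0, 0, 0.3],
    [0, 0, 0, 0, 0.3],
    [0, 0, 0, 0, 0.3],
    [0, 0, 0, 0, 0.3],
    [0, 0, -0.25, 0, 0.3],
    [0, 0, -0.5, 0, 0.3],
    [0, 0, -0.74, 0, 0.3]
  ],
  "squeeze": 15
}}

```text
t: 12.0
ee_pos: [562.4, -351.0, 150.3]
tool_rot: [3.141, -0.002, 2.519]
force: [1.3, -0.4, -1.3]
opening: 0.357
gripper_force: 15.0
```

```bash
python3 go.py 505.8 -32.5 150 144
```

```text
t 12.0 pos [ 562.4 -351.   150.3] yaw 144.3 rp [ 3.141e+00 -2.000e-03] open 0.357 F [ 1.3 -0.4 -1.3] gf 15.0
steps [1.545 1.505 0.002 0.004]
```

{"method": "arm_command", "body": {
  "steps": [
    [0.19, 0.185, 0, 0, 0.3],
    [0.38, 0.37, 0, 0, 0.3],
    [0.57, 0.555, 0, 0, 0.3],
    [0.76, 0.74, 0, 0, 0.3],
    [0.95, 0.925, 0, 0, 0.3]
  ]
}}

```text
t: 12.42
ee_pos: [527.2, -154.1, 149.9]
tool_rot: [3.142, -0.0, 2.519]
force: [0.8, -0.3, -1.4]
opening: 0.353
gripper_force: 15.0
```

{"method": "arm_command", "body": {
  "steps": [
    [0.19, 0.185, 0, 0, 0.3],
    [0.38, 0.37, 0, 0, 0.3],
    [0.57, 0.555, 0, 0.004, 0.3],
    [0.595, 0.58, 0, 0.004, 0.3],
    [0.595, 0.58, 0, 0.004, 0.3],
    [0.595, 0.58, 0, 0.004, 0.3]
  ]
}}

```text
t: 12.92
ee_pos: [506.5, -33.2, 150.2]
tool_rot: [-3.141, 0.001, 2.515]
force: [0.5, -1.0, -1.7]
opening: 0.358
gripper_force: 15.0
```

```bash
python3 go.py 505.8 -32.3 53 144
```

```text
t 12.92 pos [506.5 -33.2 150.2] yaw 144.1 rp [-3.141e+00  1.000e-03] open 0.358 F [ 0.5 -1.  -1.7] gf 15.0
steps [0.008 0.002 0.648 0.001]
```

{"method": "arm_command", "body": {
  "steps": [
    [0.005, 0.002, 0.25, 0, 0.3],
    [0.005, 0.002, 0.45, 0, 0.3],
    [0.005, 0.002, 0.56, 0, 0.3],
    [0.005, 0.002, 0.61, 0, 0.3],
    [0.005, 0.002, 0.64, 0, 0.3],
    [0.005, 0.002, 0.65, 0, 0.3],
    [0.005, 0.002, 0.65, 0, 0.3]
  ]
}}

```text
t: 13.5
ee_pos: [506.8, -33.3, 53.2]
tool_rot: [3.141, 0.001, 2.512]
force: [0.1, -0.4, -1.5]
opening: 0.362
gripper_force: 15.0
```

{"method": "arm_command", "body": {
  "steps": [
    [0, 0, 0.015, 0, 0.3],
    [0, 0, 0.03, 0, 0.3],
    [0, 0, 0.045, 0, 0.3],
    [0, 0, 0.06, 0, 0.3],
    [0, 0, 0.07, 0, 0.3],
    [0, 0, 0.07, 0, 0.3]
  ]
}}

```text
t: 14.0
ee_pos: [506.1, -32.5, 42.0]
tool_rot: [3.141, 0.001, 2.513]
force: [0.8, -0.1, -1.4]
opening: 0.359
gripper_force: 15.0
```

{"method": "arm_command", "body": {
  "steps": [
    [0, 0, 0, 0, 0.5],
    [0, 0, 0, 0, 0.55],
    [0, 0, 0, 0, 0.55],
    [0, 0, -0.23, 0, 0.55],
    [0, 0, -0.48, 0, 0.55],
    [0, 0, -0.72, 0, 0.55]
  ]
}}

```text
t: 14.5
ee_pos: [505.1, -32.2, 150.9]
tool_rot: [-3.141, -0.002, 2.513]
force: [1.4, -0.7, 0.4]
opening: 0.554
gripper_force: 0.0
```

{"method": "arm_command", "body": {
  "steps": [
    [0.1, 0.25, 0, 0, 0.55],
    [0.2, 0.5, 0, 0, 0.55],
    [0.3, 0.75, 0, 0.07, 0.55],
    [0.4, 1, 0, 0.14, 0.55],
    [0.4, 1, 0, 0.21, 0.55],
    [0.4, 1, 0, 0.28, 0.55],
    [0.4, 1, 0, 0.35, 0.55],
    [0.4, 1, 0, 0.42, 0.55]
  ]
}}

```text
t: 15.17
ee_pos: [545.4, 124.8, 150.0]
tool_rot: [-3.141, -0.0, 1.849]
force: [-0.4, 0.2, 0.3]
opening: 0.552
gripper_force: 0.0
```

{"method": "arm_command", "body": {
  "steps": [
    [0, 0, 0, 0.07, 0.55],
    [0, 0, 0, 0.14, 0.55],
    [0, 0, 0, 0.21, 0.55],
    [0, 0, 0, 0.28, 0.55],
    [0, 0, 0, 0.35, 0.55],
    [0, 0, 0, 0.42, 0.55],
    [0, 0, 0, 0.49, 0.55],
    [0, 0, 0, 0.56, 0.55]
  ]
}}

```text
t: 15.83
ee_pos: [545.4, 124.2, 150.1]
tool_rot: [-3.142, 0.0, 0.968]
force: [-0.9, 0.2, 0.1]
opening: 0.548
gripper_force: 0.0
```

```bash
python3 go.py 570 225.5 39 54
python3 - <<'E'
from m2 import *
c=cap('top','top3.png')
for b in ((340,195,20,18),(318,218,22,20),(446,250,16,12),(402,265,16,12)):
    a=cen(c,*b,'sil');print(a, plane(c,a[0],73) if a else '')
a=cen(c,210,204,22,14,'red');print(a,plane(c,a[0],70) if a else '')
c=cap('scene','scene3.png')
cv2.imwrite('pics/crop6.png',cv2.resize(cv2.cvtColor(np.asarray(c['frame'])[160:340,200:440],cv2.COLOR_RGB2BGR),(800,600)))
E
```

```text
t 15.83 pos [545.4 124.2 150.1] yaw 55.5 rp [-3.142  0.   ] open 0.548 F [-0.9  0.2  0.1] gf 0.0
steps [ 0.649 -0.248  0.741  0.017]
(array([343.14814815, 210.66666667]), 27) [[579.13889333 -80.89342186  73.        ]]
(array([322.29411765, 236.17647059]), 17) [[514.00827872 -31.04088108  73.        ]]
None 
(array([409.94117647, 272.02941176]), 68) [[ 431.46862172 -244.85154394   73.        ]]
(array([218.26388889, 211.83333333]), 72) [[568.85745342 226.54454361  70.        ]]
```

View pics/crop6.png

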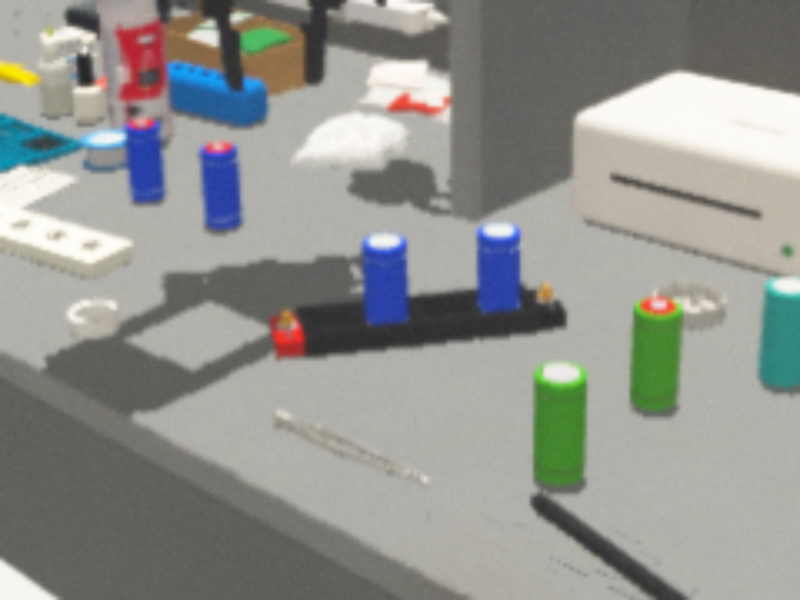

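Both minus cells stand in their wells, tops at crop (385,243) and (498,232), and the green cells haven't moved. Next is the nearer plus cell.

{"method": "arm_command", "body": {
  "steps": [
    [0.22, -0.08, 0, 0.017, 0.55],
    [0.44, -0.16, 0, 0.017, 0.55],
    [0.649, -0.248, 0.05, 0.017, 0.55],
    [0.649, -0.248, 0.3, 0.017, 0.55],
    [0.649, -0.248, 0.55, 0.017, 0.55],
    [0.649, -0.248, 0.7, 0.017, 0.55],
    [0.649, -0.248, 0.741, 0.017, 0.55],
    [0.649, -0.248, 0.741, 0.017, 0.55]
  ]
}}

```text
t: 16.6
ee_pos: [567.7, 225.3, 36.7]
tool_rot: [-3.138, 0.003, 0.95]
force: [-0.2, -0.1, -1.0]
opening: 0.554
gripper_force: 0.0
```

{"method": "arm_command", "body": {
  "steps": [
    [0, 0, 0, 0, 0.3],
    [0, 0, 0, 0, 0.3],
    [0, 0, 0, 0, 0.3],
    [0, 0, 0, 0, 0.3],
    [0, 0, 0, 0, 0.3],
    [0, 0, 0, 0, 0.55],
    [0, 0, 0, 0, 0.55],
    [0, 0, 0, 0, 0.55]
  ],
  "squeeze": 6
}}

```text
t: 17.27
ee_pos: [569.4, 225.5, 38.9]
tool_rot: [3.141, 0.0, 0.947]
force: [-0.2, 0.0, 0.0]
opening: 0.543
gripper_force: 0.0
```

{"method": "arm_command", "body": {
  "steps": [
    [0, 0, 0, -0.07, 0.55],
    [0, 0, 0, -0.14, 0.55],
    [0, 0, 0, -0.21, 0.55],
    [0, 0, 0, -0.28, 0.55],
    [0, 0, 0, -0.35, 0.55],
    [0, 0, 0, -0.42, 0.55],
    [0, 0, 0, -0.49, 0.55],
    [0, 0, 0, -0.56, 0.55]
  ]
}}

```text
t: 17.93
ee_pos: [569.3, 225.5, 38.6]
tool_rot: [-3.141, 0.0, 1.832]
force: [0.6, 0.2, 0.2]
opening: 0.548
gripper_force: 0.0
```

{"method": "arm_command", "body": {
  "steps": [
    [0, 0, 0, -0.07, 0.55],
    [0, 0, 0, -0.14, 0.55],
    [0, 0, 0, -0.21, 0.55],
    [0, 0, 0, -0.28, 0.55],
    [0, 0, 0, -0.35, 0.55],
    [0, 0, 0, -0.42, 0.55],
    [0, 0, 0, -0.44, 0.55],
    [0, 0, 0, -0.44, 0.55]
  ]
}}

```text
t: 18.6
ee_pos: [569.3, 225.5, 38.6]
tool_rot: [-3.141, -0.0, 2.519]
force: [-0.2, 0.3, -0.6]
opening: 0.554
gripper_force: 0.0
```

{"method": "arm_command", "body": {
  "steps": [
    [0, 0, 0, 0, 0.3],
    [0, 0, 0, 0, 0.3],
    [0, 0, 0, 0, 0.3],
    [0, 0, 0, 0, 0.3],
    [0, 0, 0, 0, 0.3],
    [0, 0, -0.25, 0, 0.3],
    [0, 0, -0.5, 0, 0.3],
    [0, 0, -0.74, 0, 0.3]
  ],
  "squeeze": 15
}}

```text
t: 19.27
ee_pos: [568.6, 225.4, 150.3]
tool_rot: [-3.14, -0.002, 2.518]
force: [0.9, 0.3, -1.1]
opening: 0.354
gripper_force: 14.9
```

```bash
python3 go.py 540 -57.2 150 144
```

```text
t 19.27 pos [568.6 225.4 150.3] yaw 144.2 rp [-3.14e+00 -2.00e-03] open 0.354 F [ 0.9  0.3 -1.1] gf 14.9
steps [-0.946 -1.641  0.002  0.003]
```

{"method": "arm_command", "body": {
  "steps": [
    [-0.12, -0.21, 0, 0, 0.3],
    [-0.24, -0.42, 0, 0, 0.3],
    [-0.36, -0.63, 0, 0, 0.3],
    [-0.48, -0.84, 0, 0, 0.3]
  ]
}}

```text
t: 19.6
ee_pos: [553.7, 80.2, 150.0]
tool_rot: [3.142, 0.0, 2.519]
force: [1.5, -0.2, -2.5]
opening: 0.356
gripper_force: 14.9
```

{"method": "arm_command", "body": {
  "steps": [
    [-0.12, -0.21, 0, 0, 0.3],
    [-0.24, -0.42, 0, 0, 0.3],
    [-0.36, -0.63, 0, 0.003, 0.3],
    [-0.466, -0.8, 0, 0.003, 0.3],
    [-0.466, -0.8, 0, 0.003, 0.3],
    [-0.466, -0.8, 0, 0.003, 0.3],
    [-0.466, -0.8, 0, 0.003, 0.3]
  ]
}}

```text
t: 20.18
ee_pos: [540.8, -56.6, 149.7]
tool_rot: [3.141, -0.001, 2.512]
force: [-0.8, 1.1, -1.6]
opening: 0.359
gripper_force: 14.9
```

```bash
python3 go.py 540 -57.2 53 144
```

```text
t 20.18 pos [540.8 -56.6 149.7] yaw 144.0 rp [ 3.141e+00 -1.000e-03] open 0.359 F [-0.8  1.1 -1.6] gf 14.9
steps [ 0.002 -0.007  0.645 -0.001]
```

{"method": "arm_command", "body": {
  "steps": [
    [0.002, -0.005, 0.25, 0, 0.3],
    [0.002, -0.005, 0.45, 0, 0.3],
    [0.002, -0.005, 0.56, 0, 0.3],
    [0.002, -0.005, 0.61, 0, 0.3],
    [0.002, -0.005, 0.64, 0, 0.3],
    [0.002, -0.005, 0.65, 0, 0.3],
    [0.002, -0.005, 0.65, 0, 0.3]
  ]
}}

```text
t: 20.77
ee_pos: [541.0, -57.0, 53.1]
tool_rot: [3.141, 0.001, 2.514]
force: [-1.0, -0.1, -1.8]
opening: 0.357
gripper_force: 14.9
```

{"method": "arm_command", "body": {
  "steps": [
    [0, 0, 0.015, 0, 0.3],
    [0, 0, 0.03, 0, 0.3],
    [0, 0, 0.045, 0, 0.3],
    [0, 0, 0.06, 0, 0.3],
    [0, 0, 0.07, 0, 0.3],
    [0, 0, 0.07, 0, 0.3]
  ]
}}

```text
t: 21.27
ee_pos: [540.4, -57.5, 41.9]
tool_rot: [3.142, 0.0, 2.513]
force: [-0.7, -0.5, -1.6]
opening: 0.358
gripper_force: 14.9
```

{"method": "arm_command", "body": {
  "steps": [
    [0, 0, 0, 0, 0.5],
    [0, 0, 0, 0, 0.55],
    [0, 0, 0, 0, 0.55],
    [0, 0, -0.23, 0, 0.55],
    [0, 0, -0.48, 0, 0.55],
    [0, 0, -0.72, 0, 0.55]
  ]
}}

```text
t: 21.77
ee_pos: [539.6, -57.2, 150.7]
tool_rot: [-3.141, -0.002, 2.513]
force: [1.0, 0.6, -0.0]
opening: 0.553
gripper_force: 0.0
```

{"method": "arm_command", "body": {
  "steps": [
    [0.13, 0.22, 0, 0, 0.55],
    [0.26, 0.44, 0, 0, 0.55],
    [0.39, 0.66, 0, 0, 0.55],
    [0.52, 0.88, 0, 0, 0.55],
    [0.6, 1, 0, 0, 0.55]
  ]
}}

```text
t: 22.18
ee_pos: [555.7, 120.3, 150.4]
tool_rot: [3.14, 0.0, 2.515]
force: [-0.1, 0.5, -0.3]
opening: 0.554
gripper_force: 0.0
```

{"method": "arm_command", "body": {
  "steps": [
    [0.13, 0.2, 0, 0.07, 0.55],
    [0.26, 0.4, 0, 0.14, 0.55],
    [0.39, 0.6, 0, 0.21, 0.55],
    [0.52, 0.8, 0, 0.28, 0.55],
    [0.6, 0.9, 0, 0.35, 0.55],
    [0.6, 0.9, 0, 0.42, 0.55],
    [0.6, 0.9, 0, 0.49, 0.55],
    [0.6, 0.9, 0, 0.56, 0.55]
  ]
}}

```text
t: 22.85
ee_pos: [561.9, 279.8, 149.8]
tool_rot: [-3.141, 0.0, 1.63]
force: [-0.6, -0.3, 0.9]
opening: 0.55
gripper_force: 0.0
```

{"method": "arm_command", "body": {
  "steps": [
    [0, 0, 0, 0.07, 0.55],
    [0, 0, 0, 0.14, 0.55],
    [0, 0, 0, 0.21, 0.55],
    [0, 0, 0, 0.28, 0.55],
    [0, 0, 0, 0.35, 0.55],
    [0, 0, 0, 0.42, 0.55],
    [0, 0, 0, 0.44, 0.55],
    [0, 0, 0, 0.44, 0.55]
  ]
}}

```text
t: 23.52
ee_pos: [562.2, 279.0, 150.0]
tool_rot: [-3.142, -0.0, 0.941]
force: [-0.8, 1.2, -0.1]
opening: 0.549
gripper_force: 0.0
```

```bash
python3 go.py 568.5 328.5 39 54
```

```text
t 23.52 pos [562.2 279.  150. ] yaw 53.9 rp [-3.142 -0.   ] open 0.549 F [-0.8  1.2 -0.1] gf 0.0
steps [ 0.291 -0.16   0.74  -0.001]
```

{"method": "arm_command", "body": {
  "steps": [
    [0.15, -0.08, 0, 0, 0.55],
    [0.291, -0.16, 0, 0, 0.55],
    [0.291, -0.16, 0.1, 0, 0.55],
    [0.291, -0.16, 0.3, 0, 0.55],
    [0.291, -0.16, 0.55, 0, 0.55],
    [0.291, -0.16, 0.7, 0, 0.55],
    [0.291, -0.16, 0.74, 0, 0.55],
    [0.291, -0.16, 0.74, 0, 0.55]
  ]
}}

```text
t: 24.18
ee_pos: [566.8, 327.8, 36.6]
tool_rot: [-3.139, 0.004, 0.943]
force: [0.2, 0.5, 0.3]
opening: 0.549
gripper_force: 0.0
```

{"method": "arm_command", "body": {
  "steps": [
    [0, 0, 0, 0, 0.3],
    [0, 0, 0, 0, 0.3],
    [0, 0, 0, 0, 0.3],
    [0, 0, 0, 0, 0.3],
    [0, 0, 0, 0, 0.3],
    [0, 0, 0, 0, 0.55],
    [0, 0, 0, 0, 0.55],
    [0, 0, 0, 0, 0.55]
  ],
  "squeeze": 6
}}

```text
t: 24.85
ee_pos: [568.4, 328.3, 38.9]
tool_rot: [3.141, 0.0, 0.943]
force: [-0.2, 0.3, -0.8]
opening: 0.544
gripper_force: 0.0
```

{"method": "arm_command", "body": {
  "steps": [
    [0, 0, 0, -0.07, 0.55],
    [0, 0, 0, -0.14, 0.55],
    [0, 0, 0, -0.21, 0.55],
    [0, 0, 0, -0.28, 0.55],
    [0, 0, 0, -0.35, 0.55],
    [0, 0, 0, -0.42, 0.55],
    [0, 0, 0, -0.49, 0.55],
    [0, 0, 0, -0.56, 0.55]
  ]
}}

```text
t: 25.52
ee_pos: [568.4, 328.1, 38.6]
tool_rot: [-3.141, 0.0, 1.827]
force: [-0.8, -0.5, -0.1]
opening: 0.547
gripper_force: 0.0
```

{"method": "arm_command", "body": {
  "steps": [
    [0, 0, 0, -0.07, 0.55],
    [0, 0, 0, -0.14, 0.55],
    [0, 0, 0, -0.21, 0.55],
    [0, 0, 0, -0.28, 0.55],
    [0, 0, 0, -0.35, 0.55],
    [0, 0, 0, -0.42, 0.55],
    [0, 0, 0, -0.44, 0.55],
    [0, 0, 0, -0.44, 0.55]
  ]
}}

```text
t: 26.18
ee_pos: [568.4, 328.2, 38.6]
tool_rot: [-3.141, -0.0, 2.514]
force: [-0.0, 0.5, -0.3]
opening: 0.553
gripper_force: 0.0
```

{"method": "arm_command", "body": {
  "steps": [
    [0, 0, 0, 0, 0.3],
    [0, 0, 0, 0, 0.3],
    [0, 0, 0, 0, 0.3],
    [0, 0, 0, 0, 0.3],
    [0, 0, 0, 0, 0.3],
    [0, 0, -0.25, 0, 0.3],
    [0, 0, -0.5, 0, 0.3],
    [0, 0, -0.74, 0, 0.3]
  ],
  "squeeze": 15
}}

```text
t: 26.85
ee_pos: [567.6, 328.1, 150.1]
tool_rot: [-3.14, -0.001, 2.513]
force: [0.5, 0.2, -0.7]
opening: 0.356
gripper_force: 15.0
```

```bash
python3 go.py 472 -7.8 150 144
```

```text
t 26.85 pos [567.6 328.1 150.1] yaw 144.0 rp [-3.14e+00 -1.00e-03] open 0.356 F [ 0.5  0.2 -0.7] gf 15.0
steps [-8.010e-01 -2.186e+00  1.000e-03 -0.000e+00]
```

{"method": "arm_command", "body": {
  "steps": [
    [-0.09, -0.25, 0, 0, 0.3],
    [-0.18, -0.5, 0, 0, 0.3],
    [-0.27, -0.75, 0, 0, 0.3],
    [-0.36, -1, 0, 0, 0.3]
  ]
}}

```text
t: 27.18
ee_pos: [522.9, 174.1, 149.9]
tool_rot: [-3.142, 0.0, 2.514]
force: [0.4, -1.0, -1.7]
opening: 0.357
gripper_force: 15.0
```

{"method": "arm_command", "body": {
  "steps": [
    [-0.09, -0.25, 0, 0, 0.3],
    [-0.18, -0.5, 0, 0, 0.3],
    [-0.27, -0.75, 0, 0, 0.3],
    [-0.36, -0.9, 0, 0, 0.3]
  ]
}}

```text
t: 27.52
ee_pos: [486.2, 32.1, 149.6]
tool_rot: [-3.14, -0.001, 2.512]
force: [1.0, 0.2, -2.0]
opening: 0.356
gripper_force: 15.0
```

{"method": "arm_command", "body": {
  "steps": [
    [-0.04, -0.14, 0, 0, 0.3],
    [-0.081, -0.286, 0, 0, 0.3],
    [-0.081, -0.286, 0, 0, 0.3],
    [-0.081, -0.286, 0, 0, 0.3],
    [-0.081, -0.286, 0, 0, 0.3]
  ]
}}

```text
t: 27.93
ee_pos: [473.0, -7.1, 149.9]
tool_rot: [3.141, -0.0, 2.513]
force: [-0.2, 0.8, -1.7]
opening: 0.363
gripper_force: 15.0
```

```bash
python3 go.py 472 -7.8 53 144
```

```text
t 27.93 pos [473.   -7.1 149.9] yaw 144.0 rp [ 3.141 -0.   ] open 0.363 F [-0.2  0.8 -1.7] gf 15.0
steps [ 0.003 -0.008  0.646 -0.   ]
```

{"method": "arm_command", "body": {
  "steps": [
    [0.003, -0.006, 0.25, 0, 0.3],
    [0.003, -0.006, 0.45, 0, 0.3],
    [0.003, -0.006, 0.56, 0, 0.3],
    [0.003, -0.006, 0.61, 0, 0.3],
    [0.003, -0.006, 0.64, 0, 0.3],
    [0.003, -0.006, 0.65, 0, 0.3],
    [0.003, -0.006, 0.65, 0, 0.3]
  ]
}}

```text
t: 28.52
ee_pos: [472.7, -7.6, 53.0]
tool_rot: [3.141, 0.001, 2.514]
force: [-0.6, 0.2, -1.2]
opening: 0.359
gripper_force: 15.0
```

{"method": "arm_command", "body": {
  "steps": [
    [0, 0, 0.015, 0, 0.3],
    [0, 0, 0.03, 0, 0.3],
    [0, 0, 0.045, 0, 0.3],
    [0, 0, 0.06, 0, 0.3],
    [0, 0, 0.07, 0, 0.3],
    [0, 0, 0.07, 0, 0.3]
  ]
}}

```text
t: 29.02
ee_pos: [472.0, -8.0, 41.8]
tool_rot: [-3.142, 0.0, 2.513]
force: [-0.4, -0.0, -1.2]
opening: 0.357
gripper_force: 15.0
```

{"method": "arm_command", "body": {
  "steps": [
    [0, 0, 0, 0, 0.5],
    [0, 0, 0, 0, 0.55],
    [0, 0, 0, 0, 0.55],
    [0, 0, -0.23, 0, 0.55],
    [0, 0, -0.48, 0, 0.55],
    [0, 0, -0.72, 0, 0.75]
  ]
}}

```text
t: 29.52
ee_pos: [471.3, -7.7, 150.8]
tool_rot: [-3.141, -0.002, 2.513]
force: [0.3, -0.6, 1.0]
opening: 0.605
gripper_force: 0.0
```

{"method": "arm_command", "body": {
  "steps": [
    [0.18, 0.19, 0, 0, 0.75],
    [0.36, 0.38, 0, 0, 0.75],
    [0.54, 0.58, 0, 0, 0.75],
    [0.72, 0.78, 0, 0, 0.75]
  ]
}}

```text
t: 29.85
ee_pos: [453.3, 151.6, 150.7]
tool_rot: [3.141, 0.001, 2.512]
force: [0.9, 0.3, 1.1]
opening: 0.747
gripper_force: 0.0
```

{"method": "arm_command", "body": {
  "steps": [
    [0.18, 0.19, 0, 0.07, 0.75],
    [0.36, 0.38, 0, 0.14, 0.75],
    [0.54, 0.58, 0, 0.21, 0.75],
    [0.72, 0.77, 0, 0.28, 0.75],
    [0.72, 0.77, 0, 0.35, 0.75],
    [0.72, 0.77, 0, 0.42, 0.75],
    [0.72, 0.77, 0, 0.49, 0.75],
    [0.72, 0.77, 0, 0.509, 0.75]
  ]
}}

```text
t: 30.52
ee_pos: [433.6, 307.7, 149.9]
tool_rot: [-3.142, -0.0, 1.709]
force: [0.7, -0.2, -0.1]
opening: 0.753
gripper_force: 0.0
```

{"method": "arm_command", "body": {
  "steps": [
    [0, 0, 0.2, 0, 0.75],
    [0, 0, 0.4, 0, 0.75],
    [0, 0, 0.6, 0, 0.75],
    [0, 0, 0.66, 0, 0.75],
    [0, 0, 0.66, 0, 0.75]
  ]
}}

```text
t: 30.93
ee_pos: [431.8, 306.2, 48.4]
tool_rot: [-3.136, 0.001, 1.714]
force: [-0.5, -0.1, 0.4]
opening: 0.751
gripper_force: 0.0
```

```bash
python3 go.py 433.5 307 3 98.2;  python3 - <<'E'
from m2 import *
c=cap('scene','scene4.png')
cv2.imwrite('pics/crop7.png',cv2.resize(cv2.cvtColor(np.asarray(c['frame'])[150:330,150:390],cv2.COLOR_RGB2BGR),(800,600)))
E
```

```text
t 30.93 pos [431.8 306.2  48.4] yaw 98.2 rp [-3.136e+00  1.000e-03] open 0.751 F [-0.5 -0.1  0.4] gf 0.0
steps [ 0.004  0.012  0.303 -0.   ]
```

View pics/crop7.png

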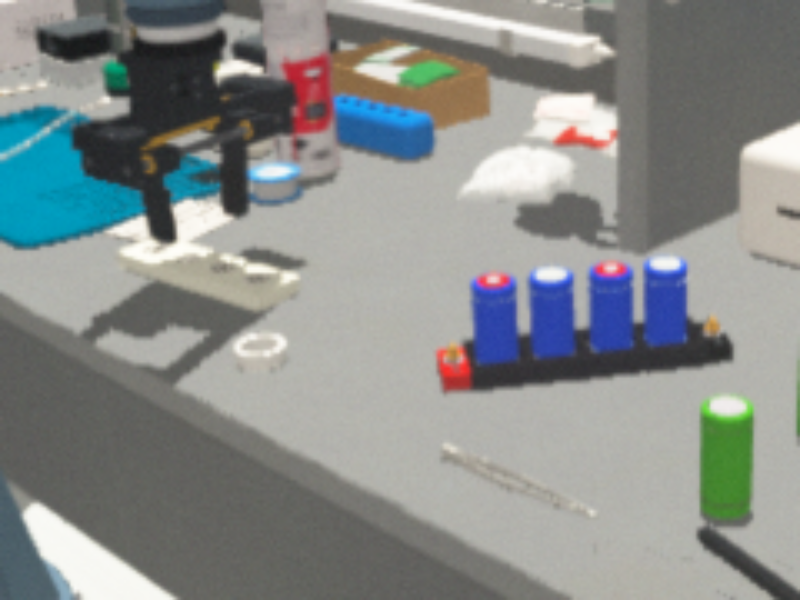

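All four cells stand alternating from the red end: plus (495,280), minus (550,275), plus (610,270) and minus (665,263) in the crop. The gripper is over the cover, so I'm grasping it now.

{"method": "arm_command", "body": {
  "steps": [
    [0, 0, 0.15, 0, 0.75],
    [0, 0, 0.25, 0, 0.75],
    [0, 0, 0.29, 0, 0.75],
    [0, 0, 0.31, 0, 0.75],
    [0, 0, 0.31, 0, 0.75],
    [0, 0, 0.31, 0, 0.45],
    [0, 0, 0.31, 0, 0.45],
    [0, 0, 0.31, 0, 0.45]
  ],
  "squeeze": 15
}}

```text
t: 31.65
ee_pos: [434.5, 307.4, 5.4]
tool_rot: [3.14, -0.0, 1.714]
force: [-0.5, -0.1, 0.4]
opening: 0.548
gripper_force: 0.2
```

{"method": "arm_command", "body": {
  "steps": [
    [0, 0, 0, 0, 0.45],
    [0, 0, 0, 0, 0.45],
    [0, 0, 0, 0, 0.45]
  ],
  "squeeze": 20
}}

```text
t: 31.9
ee_pos: [434.6, 307.4, 5.4]
tool_rot: [3.14, -0.0, 1.714]
force: [-0.9, -1.0, 6.9]
opening: 0.541
gripper_force: 20.0
```

```bash
python3 go.py 522.8 -44.9 150 144
```

```text
t 31.9 pos [434.6 307.4   5.4] yaw 98.2 rp [ 3.14 -0.  ] open 0.541 F [-0.9 -1.   6.9] gf 20.0
steps [-2.409  0.248 -0.964 -0.509]
```

{"method": "arm_command", "body": {
  "steps": [
    [0, 0, -0.15, 0, 0.45],
    [0, 0, -0.35, 0, 0.45],
    [0, 0, -0.55, 0, 0.45],
    [0, 0, -0.75, 0, 0.45],
    [0, 0, -0.83, 0, 0.45],
    [0, 0, -0.83, 0, 0.45]
  ]
}}

```text
t: 32.4
ee_pos: [436.1, 308.1, 132.2]
tool_rot: [3.135, -0.002, 1.714]
force: [0.0, 0.3, 0.1]
opening: 0.542
gripper_force: 20.0
```

{"method": "arm_command", "body": {
  "steps": [
    [-0.15, 0.02, 0, 0, 0.45],
    [-0.35, 0.04, 0, 0, 0.45],
    [-0.57, 0.06, 0, 0, 0.45],
    [-0.79, 0.08, 0, 0, 0.45],
    [-1, 0.1, 0, 0, 0.45]
  ]
}}

```text
t: 32.82
ee_pos: [468.8, 159.2, 126.6]
tool_rot: [-3.138, -0.0, 1.714]
force: [0.4, -0.2, -1.2]
opening: 0.541
gripper_force: 20.0
```

{"method": "arm_command", "body": {
  "steps": [
    [-0.2, 0.03, 0, -0.06, 0.45],
    [-0.4, 0.05, 0, -0.12, 0.45],
    [-0.6, 0.08, 0, -0.18, 0.45],
    [-0.8, 0.1, 0, -0.24, 0.45],
    [-0.9, 0.11, 0, -0.3, 0.45],
    [-0.98, 0.12, 0, -0.36, 0.45],
    [-0.98, 0.12, 0, -0.42, 0.45],
    [-0.98, 0.12, 0, -0.48, 0.45]
  ]
}}

```text
t: 33.48
ee_pos: [507.7, 17.0, 126.4]
tool_rot: [-3.14, -0.003, 2.47]
force: [0.2, 0.5, -0.2]
opening: 0.543
gripper_force: 20.0
```

```bash
python3 go.py 522.8 -44.9 130 144
```

```text
t 33.48 pos [507.7  17.  126.4] yaw 141.5 rp [-3.14e+00 -3.00e-03] open 0.543 F [ 0.2  0.5 -0.2] gf 20.0
steps [-0.335 -0.261 -0.024 -0.027]
```

{"method": "arm_command", "body": {
  "steps": [
    [-0.11, -0.09, 0, -0.027, 0.45],
    [-0.22, -0.18, 0, -0.027, 0.45],
    [-0.335, -0.261, 0, -0.027, 0.45],
    [-0.335, -0.261, 0, -0.027, 0.45],
    [-0.335, -0.261, 0, -0.027, 0.45],
    [-0.335, -0.261, 0, -0.027, 0.45],
    [-0.335, -0.261, 0, -0.027, 0.45]
  ]
}}

```text
t: 34.07
ee_pos: [522.8, -43.1, 127.8]
tool_rot: [-3.141, -0.002, 2.511]
force: [-0.4, -0.0, -0.2]
opening: 0.541
gripper_force: 20.0
```

```bash
python3 go.py 522.8 -44.9 66 144
python3 - <<'E'
from m2 import *
c=cap('scene','scene5.png');t=cap('top','top5.png')
r=lambda i,h:cv2.resize(cv2.cvtColor(i,cv2.COLOR_RGB2BGR),(400,h))
cv2.imwrite('pics/crop8.png',np.hstack([r(np.asarray(c['frame'])[190:310,250:410],300),r(np.asarray(t['frame'])[180:300,260:420],300)]))
E
```

```text
t 34.07 pos [522.8 -43.1 127.8] yaw 143.8 rp [-3.141e+00 -2.000e-03] open 0.541 F [-0.4 -0.  -0.2] gf 20.0
steps [-0.007 -0.01   0.412 -0.002]
```

View pics/crop8.png

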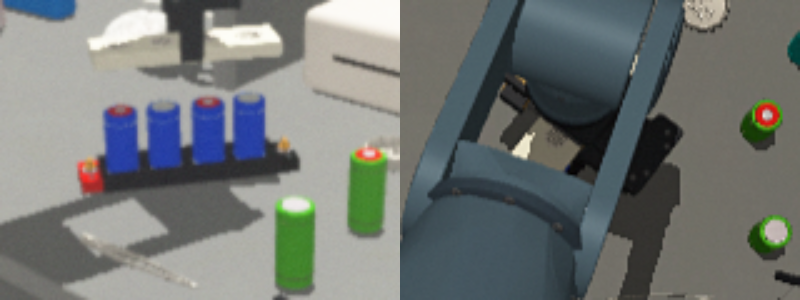

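Run:
```python
import numpy as np,cv2,pickle
S=pickle.load(open('scene0.pkl','rb'));T=np.array(S['T']);R=np.linalg.inv(T)
im=cv2.imread('pics/scene5.png');H=cv2.cvtColor(im,cv2.COLOR_BGR2HSV).astype(int)
m=((H[...,1]<70)&(H[...,2]>185)).astype(np.uint8)[195:225,275:375]
for r in range(0,30,2):
    x=np.where(m[r])[0]; print(195+r,x.min()+275 if len(x) else None,x.max()+275 if len(x) else None,len(x),end=' | ')
u=np.array([-157.,113.8])/193.9;v=np.array([u[1],-u[0]])
for z in (122.4,137.4):
    for y in(88,-88):
        for x in (24,-24):
            p=np.r_[np.array([522.8,-43.6])+u*y+v*x,z];q=R[:3,:3]@p+R[:3,3]
            w=cv2.projectPoints((q*[1,-1,-1]).reshape(1,3),np.zeros(3),np.zeros(3),np.array(S['mtx']),np.array(S['D']))[0].ravel();print('\n',z,y,x,w.round(1),end='')
```

```text
195 298 374 23 | 197 295 374 24 | 199 293 315 23 | 201 292 358 49 | 203 291 360 53 | 205 284 374 48 | 207 285 374 39 | 209 286 374 9 | 211 318 373 4 | 213 294 374 3 | 215 291 373 4 | 217 None None 0 | 219 373 374 2 | 221 373 374 2 | 223 None None 0 | 
 122.4 88 24 [284.9 211.1]
 122.4 88 -24 [287.4 218.2]
 122.4 -88 24 [356.8 204.8]
 122.4 -88 -24 [362.3 211.5]
 137.4 88 24 [284.5 205.1]
 137.4 88 -24 [287.1 212. ]
 137.4 -88 24 [356.9 199. ]
 137.4 -88 -24 [362.3 205.4]
```

{"method": "arm_command", "body": {
  "steps": [
    [-0.005, -0.008, 0.15, 0, 0.45],
    [-0.005, -0.008, 0.25, 0, 0.45],
    [-0.005, -0.008, 0.3, 0, 0.45],
    [-0.005, -0.008, 0.33, 0, 0.45],
    [-0.005, -0.008, 0.345, 0, 0.45],
    [-0.005, -0.008, 0.345, 0, 0.45],
    [-0.005, -0.008, 0.345, 0, 0.45]
  ]
}}

```text
t: 34.75
ee_pos: [524.2, -45.6, 77.8]
tool_rot: [3.141, 0.001, 2.51]
force: [0.2, 0.4, -0.9]
opening: 0.54
gripper_force: 20.0
```

{"method": "arm_command", "body": {
  "steps": [
    [0, 0, 0.01, 0, 0.45],
    [0, 0, 0.02, 0, 0.45],
    [0, 0, 0.03, 0, 0.45],
    [0, 0, 0.04, 0, 0.45],
    [0, 0, 0.05, 0, 0.45],
    [0, 0, 0.05, 0, 0.45]
  ]
}}

```text
t: 35.25
ee_pos: [523.4, -45.5, 69.3]
tool_rot: [-3.141, -0.0, 2.51]
force: [0.1, -0.5, -1.2]
opening: 0.542
gripper_force: 20.0
```

Nothing is pressing yet and the rim is about 3 mm above its seat. I'll lower a little further until it touches.

{"method": "arm_command", "body": {
  "steps": [
    [0, 0, 0.01, 0, 0.45],
    [0, 0, 0.018, 0, 0.45],
    [0, 0, 0.022, 0, 0.45],
    [0, 0, 0.022, 0, 0.45],
    [0, 0, 0.022, 0, 0.45]
  ]
}}

```text
t: 35.67
ee_pos: [523.6, -45.5, 66.3]
tool_rot: [-3.142, -0.0, 2.51]
force: [-0.2, -0.2, -0.7]
opening: 0.544
gripper_force: 20.0
```

{"method": "arm_command", "body": {
  "steps": [
    [0, 0, 0.004, 0, 0.45],
    [0, 0, 0.004, 0, 0.6],
    [0, 0, 0.004, 0, 0.7],
    [0, 0, 0.004, 0, 0.8],
    [0, 0, 0.004, 0, 0.8],
    [0, 0, 0.004, 0, 0.8]
  ]
}}

```text
t: 36.17
ee_pos: [523.7, -45.5, 65.9]
tool_rot: [3.142, 0.0, 2.51]
force: [0.0, 0.8, 0.7]
opening: 0.8
gripper_force: 0.0
```

{"method": "arm_command", "body": {
  "steps": [
    [0, 0, -0.1, 0, 0.8],
    [0, 0, -0.3, 0, 0.8],
    [0, 0, -0.55, 0, 0.8],
    [0, 0, -0.8, 0, 0.8],
    [0, 0, -1, 0, 0.8]
  ]
}}

```text
t: 36.58
ee_pos: [524.0, -45.6, 218.6]
tool_rot: [3.141, 0.002, 2.51]
force: [0.8, -0.7, -0.1]
opening: 0.805
gripper_force: 0.0
```

{"method": "arm_command", "body": {
  "steps": [
    [0.1, 0.2, 0, 0, 0.8],
    [0.2, 0.4, 0, 0, 0.8],
    [0.35, 0.6, 0, 0, 0.8],
    [0.5, 0.8, 0, 0, 0.8],
    [0.6, 1, 0, 0, 0.8],
    [0.6, 1, 0, 0, 0.8],
    [0.6, 1, 0, 0, 0.8]
  ]
}}

```text
t: 37.17
ee_pos: [539.3, 130.2, 215.7]
tool_rot: [-3.141, 0.0, 2.514]
force: [0.2, 0.1, 0.3]
opening: 0.798
gripper_force: 0.0
```

```bash
python3 go.py
python3 - <<'E'
from m3 import *
c=cap('scene','scene6.png');t=cap('top','top6.png')
r=lambda i:cv2.resize(cv2.cvtColor(i,cv2.COLOR_RGB2BGR),(400,300))
cv2.imwrite('pics/crop9.png',np.hstack([r(np.asarray(c['frame'])[190:310,250:410]),r(np.asarray(t['frame'])[180:300,260:420])]))
print(rect(t,290,185,90,90,lambda h,s,v:(s<70)&(v>150),76,5)[0])
E
```

```text
t 37.17 pos [539.3 130.2 215.7] yaw 144.0 rp [-3.141  0.   ] open 0.798 F [0.2 0.1 0.3] gf 0.0
((519.1759033203125, -40.965248107910156), (48.29634475708008, 189.26617431640625), 53.356414794921875)
```

View pics/crop9.png

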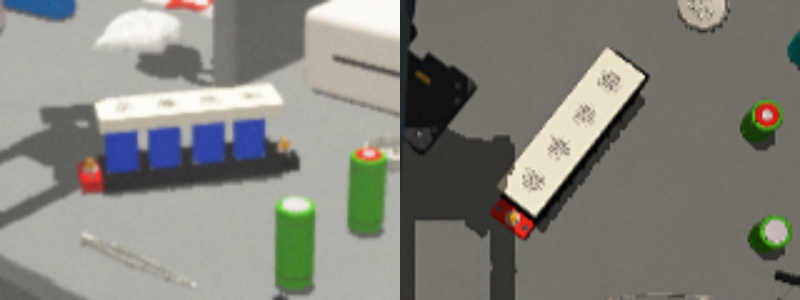

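The cover lies level over all four cell tops, from crop (100,110) to (280,95), in line with the tray. Both green cells stand untouched and the gripper is clear, so I'm handing in.

```bash
python3 -c "
from rig import manip; print(manip.close_job())"
```

```text
the job is handed in; nothing more can be done
None
```

I handed the job in at about 37 s of robot time: the four blue cells stand plus, minus, plus, minus from the red terminal, the cover lies level over them, and both green cells were left standing. The final pictures show this, but the hand-in returned no verdict.

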